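# Lay out a drive-shaft joint kit in assembly order

## Task

Lay out the drive-shaft joint kit on the black mat in the order it goes together, as one straight row along the middle of the mat with the centres evenly spaced: bearing, red yoke, universal-joint cross, steel flange yoke, companion flange, all lying flat and the flange hub up. Then put the copper washer on top of the flange's hub and the hex nut on top of the washer, both centred on the hub. Leave the two yokes where they already stand on the mat, and do not disturb the carton or the roll of tape.

Things in the scene. Friction and masses are not known exactly. Their poses are not given: they have to be found in the camera images.
- mat: Black rubber layout mat fixed on the bench, 130 mm wide (its x), 500 mm long (its y), 4 mm thick. Origin: centre of its underside. The row runs along its y axis (x = 0); the places of the row are at y = -200, -100, 0, 100, 200 mm. The yokes stand at -100 and +100 mm, either way round, so the bearing's place is 100 mm beyond the red yoke and the flange's 100 mm beyond the steel yoke.
- red_yoke: Red-painted fork (weld yoke) standing on the mat on its round base, 72 mm across, two ears with 24 mm eyes pointing up, 58 mm tall, 1.3 kg, loose; stays where it is. Origin: centre of its underside, on top of the mat. Ears on its x axis.
- steel_yoke: Bare, unpainted steel-grey flange yoke standing on the mat on its square 66 mm flange, two ears with 24 mm eyes pointing up, 58 mm tall, 1.3 kg, loose; stays where it is. Origin: centre of its underside, on top of the mat. Ears on its x axis.
- bearing_mid (a point): Sealed ball bearing lying flat: steel ring with a blue seal, outside diameter 62 mm, bore 30 mm, 16 mm high, about 0.2 kg. Point at its centre, half-way up; z up.
- cross_mid (a point): Universal-joint cross lying flat: four bright bearing caps of 24 mm diameter around a dark centre, 63 mm over opposite caps, 24 mm high, about 0.3 kg. Point at its centre, half-way up; the arms lie along its x and y axes, z up. It may lie at any yaw at the end.
- flange_mid (a point): Grey companion flange lying disc down, hub up: disc 80 mm diameter and 9 mm thick with four bolt holes, round hub 44 mm diameter with a 26 mm bore, 38 mm high in all, about 0.55 kg. Point on its axis, half-way up (19 mm above the underside); z up.
- washer_mid (a point): Copper-coloured flat washer, 44 mm outside diameter, 25 mm hole, 6 mm thick, about 50 g. Point at its centre, half-way up; z up.
- nut_mid (a point): Bright steel hex nut lying flat, 36 mm across flats, 41.6 mm over the corners, 18 mm high, about 0.12 kg, a black disc showing its bore. Point at its centre, half-way up; two corners lie on its x axis, so one pair of flats faces along its y axis and the others 60 degrees to either side; z up.
- carton: Bystander: small brown cardboard carton, 60 x 60 mm, 45 mm high, loose, 0.5 kg. Origin: centre of its underside.
- tape: Bystander: roll of orange packing tape lying flat, 76 mm diameter, 45 mm high, loose, 0.25 kg. Origin: centre of its underside.
There are look-alikes about, which are no part of the job. What is shaped like the part that bears cross_mid but turquoise is not meant. Leave any brown look-alike of the part that bears nut_mid alone.

How it is judged:
At the end, for the whole second after the job is handed in: Row on the mat's centre line to 15 mm, flat: bearing 100 +/- 15 mm beyond the red yoke, cross 100 +/- 15 mm from each yoke, flange (hub up) 100 +/- 15 mm beyond the steel yoke. Washer flat on the hub within 8 mm of its axis, nut flat on the washer within 8 mm. All released, at rest (x of bearing_mid in the frame of mat between -0.015 and 0.015 m and z of bearing_mid in the frame of mat between 0.008 and 0.016 m and angle between each of bearing_mid, cross_mid, flange_mid, washer_mid, nut_mid's own z axis and vertical below 0.12 rad and horizontal distance between bearing_mid and red_yoke between 0.085 and 0.115 m and horizontal distance between bearing_mid and steel_yoke above 0.27 m and x of cross_mid in the frame of mat between -0.015 and 0.015 m and z of cross_mid in the frame of mat between 0.012 and 0.02 m and horizontal distance between cross_mid and red_yoke between 0.085 and 0.115 m and horizontal distance between cross_mid and steel_yoke between 0.085 and 0.115 m and x of flange_mid in the frame of mat between -0.015 and 0.015 m and z of flange_mid in the frame of mat between 0.019 and 0.027 m and horizontal distance between flange_mid and steel_yoke between 0.085 and 0.115 m and horizontal distance between flange_mid and red_yoke above 0.27 m and horizontal distance between washer_mid and flange_mid below 0.008 m and z of washer_mid in the frame of flange_mid between 0.018 and 0.026 m and horizontal distance between nut_mid and washer_mid below 0.008 m and z of nut_mid in the frame of washer_mid between 0.008 and 0.016 m and linear speed of each of bearing, cross, flange, washer, nut below 0.01 m/s); the robot touches nothing.
It fails at once if a yoke is shifted by more than 12 mm (distance of any of red_yoke, steel_yoke from where it was at the start of the episode above 0.012 m).
It fails at once if the carton or the roll of tape is shifted by more than 20 mm (distance of any of carton, tape from where it was at the start of the episode above 0.02 m).
It also fails if it takes over 128 s, if anything falls off the work surface, if the arm or the gripper's body presses on something with over 40 N, if the wrist force passes 120 N, or if a joint passes its speed limit or range.

## Robot

A 6-joint arm with a two-finger parallel gripper is mounted at the origin on the work surface. World frame = base frame: x ahead of the robot, y to its left, z up, the work surface at z = 0. Lengths are in m, angles in rad, forces in N, time in s.
With the tool pointing down it reaches from about 0.4 to 0.825 m from the base axis. Payload 7 kg.
Tool frame: the origin (TCP) lies at the very end of the fingers, on their centre line; the grasp point (between the pads) lies 19 mm behind it; z points along the fingers, y is the line along which they close (so a half turn about z gives the same grasp; the last joint's range is limited). The gripper opens to 88 mm and grips with 3 to 60 N. Pads are 19 mm wide; open, the fingers measure 130 mm over their backs; the gripper's body (78 mm by 193 mm) begins 47 mm behind the grasp point.
Start: joints at [-0.961, 0.359, 0.012, 0, -1.224, -0.288], TCP at [0.213, -0.64, 0.227] pointing down, gripper open.
Joint ranges: [-3.07, 3.07], [-1.43, 2.12], [-1.02, 1.25], [-3.03, 1.67], [-3.05, -0], [-3.03, 3.03]. Speed limits (rad/s): [2.39, 2.39, 3.01, 3.14, 3.14, 3.14].

## Interface

Orientations are given as a unit quaternion [x, y, z, w].
In Python, from rig import read_state, viewer, job_done gives the robot as it stands.
- The arm moves only by the tool apply_moves, never from a script. Its argument "moves" is a list of rows, each an object with "dp": the shift along the tool's x, y, z in units of 30 mm (1.0 is 30 mm), a list of three; "rotation": the turn, a rotation vector about the tool's x, y, z in units of 10 degrees (1.0 is 10 degrees), a list of three. A call has exactly 8 rows; each row is the pose to reach, as a shift and turn from the pose commanded when the call began, along the tool's axes at that moment; what a row does not reach only later rows make up. A row lasts 1/8 s, in which the tool goes at most 62.5 mm and 10.7 degrees, less where a joint would pass 70% of its speed; a pose out of reach is approached as far as the arm can. A call with a gripper value outside its range is refused whole. "claw" is the closure, from -1 (fully open) to 1 (shut), set as the call begins (left out, the last holds). The fingers move at their own pace and stop on an object; "newtons" is the grip in N (left out, the last holds). Time passes only in rows, so rows that repeat a pose let the fingers close, or fill a call up. It gives the time, the measured TCP pose, the force, the opening and the grip force at its end, in the units of the state.
- read_state(): the state, without advancing time (a new reading comes with each control period).
- viewer.capture(name): name is "side" or "top"; returns (picture, depth): 400x640x3 uint8, red, green, blue; 400x640 float32, m along the optical axis (not along the pixel's ray), 0 where there is no reading.
- viewer.camera_info(name): a dict with "mtx" (3x3 intrinsics, pixels), "R" (3x3) and "t" (3): a world point X has camera coordinates R X + t. Camera axes: x right, y down, z forward; pixel columns grow to the right and rows downward; lengths in m; the calibration is good to about 2 mm. A picture is of the moment at which its call begins. camera_info takes no time and is no camera call.
- job_done(): hands the job in; it is judged then, once.
Trained networks look in the newest picture that a camera, given by its name, has taken for a name from the list of things; names that differ only in an ending like _2 or _b are one class to them, and where a whole thing is asked for, a point or a joint stands for the part that bears it (a point fixed in the world has none). Each returns a list of dicts, best first, with "confidence" (0 to 1); they miss things now and then, are a little off and sometimes report something else, mostly with a low value. They report only what shows in the picture. A call takes as long as a camera call. They do not tell look-alikes from the thing itself.
- viewer.find_in(target, camera): "point" ([x, y, z] in m, in world coordinates, good to about 4 mm: the middle of the surface that is visible of it).
- viewer.regions_of(target, camera): "region" (400x640 bool, what is visible of it).
The state is a dict: "clock": time; "q": joint angles; "qd": joint speeds; "joint_torque": joint torques, N m; "eef_pos": TCP position; "orientation": TCP orientation; "force": force on the tool from outside, world axes, zero at the start; "ft_torque": the same for the moment, N m; "grip_width": finger opening in m; "grip_force": force on a finger pad.
Only numpy, scipy, OpenCV 4.12 (cv2) and the standard library are available. Lean on these libraries where they do the work, as an engineer would, in place of code of your own. Each camera call takes 0.05 s, during which the arm holds its last target. There are 200 camera calls.

## Working session

There is one attempt and no reset: what is moved stays moved. The work goes in short steps, Python scripts to look and compute and a tool call to move; the robot and the scene stay as the last step left them, time stands still between calls to the robot, and variables do not carry over. Pictures are saved under pics/ and viewed, at most 14 in all, crops included, and the job is handed in when it is done.

Besides the shell and the picture viewer there is one more tool, called after "Call:" as name(argument=value, ...), one argument or row to a line, values as JSON. apply_moves: Moves the arm, as the interface text tells. Its arguments: {"type":"object","properties":{"moves":{"type":"array"},"claw":{"type":"number"},"newtons":{"type":"number"}},"required":["moves"]}

```bash
mkdir -p pics; ls; python3 - <<'E'
from rig import read_state, viewer
import cv2
s=read_state(); print(s['clock'],s['eef_pos'],s['orientation'],s['grip_width'])
for n in('top','side'):
    p,d=viewer.capture(n); cv2.imwrite(f'pics/{n}0.png',p[:,:,::-1]); c=viewer.camera_info(n); print(n,c['mtx'].tolist(),c['R'].round(3).tolist(),c['t'].round(3).tolist())
    for t in ['red_yoke','steel_yoke','bearing_mid','cross_mid','flange_mid','washer_mid','nut_mid','carton','tape','mat']:
        for r in viewer.find_in(t,n): print(t,[round(float(v),3) for v in r['point']],round(r['confidence'],2))
E
```

```text
pics
0.0 [ 0.21332752 -0.63990183  0.22562371] [-1.60147374e-01  9.87092777e-01  7.94261976e-04 -1.92859137e-04] 0.0879607051367388
top [[425.7160528580357, 0.0, 317.4886996240601], [0.0, 425.7160528580357, 199.28340089257222], [0.0, 0.0, 1.0]] [[0.006, -1.0, 0.005], [-0.99, -0.007, -0.138], [0.138, -0.004, -0.99]] [-0.045, 0.552, 1.071]
red_yoke [0.601, 0.375, 0.043] 0.43
steel_yoke [0.496, 0.076, 0.019] 0.65
steel_yoke [0.446, 0.38, 0.013] 0.64
bearing_mid [0.668, 0.167, 0.016] 0.58
cross_mid [0.675, -0.263, 0.018] 0.77
cross_mid [0.657, -0.169, 0.024] 0.76
flange_mid [0.445, 0.379, 0.01] 0.85
nut_mid [0.451, -0.394, 0.017] 0.65
nut_mid [0.38, -0.457, 0.021] 0.59
carton [0.601, -0.362, 0.044] 0.76
tape [0.599, 0.372, 0.044] 0.57
mat [0.479, -0.029, 0.004] 0.89
mat [0.682, 0.018, 0.007] 0.21
side [[392.2923030489056, 0.0, 320.8639758339605], [0.0, 392.2923030489056, 200.24691759503963], [0.0, 0.0, 1.0]] [[-0.971, -0.241, -0.014], [-0.137, 0.598, -0.789], [0.198, -0.764, -0.614]] [0.506, 0.129, 1.202]
red_yoke [0.471, -0.112, 0.023] 0.64
steel_yoke [0.493, 0.086, 0.02] 0.65
bearing_mid [0.666, 0.178, 0.017] 0.53
cross_mid [0.662, -0.158, 0.02] 0.64
cross_mid [0.681, -0.258, 0.017] 0.53
flange_mid [0.445, 0.399, 0.009] 0.71
washer_mid [0.682, 0.021, 0.007] 0.59
nut_mid [0.455, -0.382, 0.021] 0.55
carton [0.599, -0.344, 0.035] 0.72
tape [0.456, -0.383, 0.022] 0.22
mat [0.485, 0.03, 0.004] 0.63
```

View pics/top0.png

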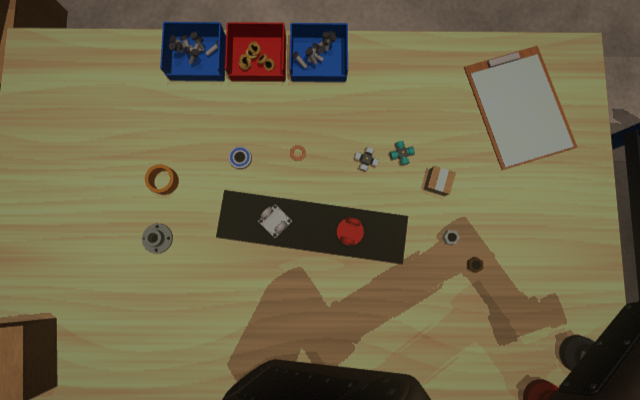

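View pics/side0.png

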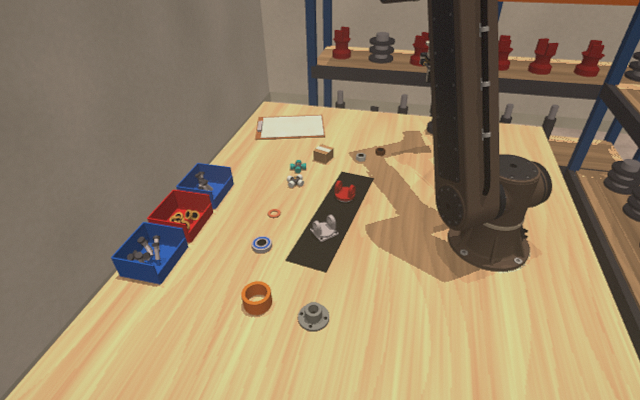

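```bash
cat > h.py <<'E'
import numpy as np, cv2
from rig import read_state, viewer
def cloud(n):
    p,d=viewer.capture(n); c=viewer.camera_info(n)
    v,u=np.mgrid[:400,:640]; K=c['mtx']
    P=np.stack([(u-K[0][2])/K[0][0]*d,(v-K[1][2])/K[1][1]*d,d],-1)
    W=(P-np.array(c['t']))@np.array(c['R'])
    W[d==0]=np.nan
    return p,W
def blob(W,xy,r,z0,z1):
    m=(np.hypot(W[...,0]-xy[0],W[...,1]-xy[1])<r)&(W[...,2]>z0)&(W[...,2]<z1)
    return W[m]
def pr(k,P):
    (c,s,a)=cv2.minAreaRect((P[:,:2]*1000).astype(np.float32)); cc,rr=cv2.minEnclosingCircle((P[:,:2]*1000).astype(np.float32))
    print(k,len(P),'mean',(P.mean(0)*1000).round(1),'rect',np.round(c,1),np.round(s,1),round(a,1),'circ',np.round(cc,1),round(rr,1),'z95',round(np.percentile(P[:,2],95)*1000,1))
E
python3 - <<'E'
from h import *
obj={'red':((.471,-.112),.055,.008,.1),'redtop':((.471,-.112),.055,.045,.1),'steel':((.494,.08),.055,.008,.1),'steeltop':((.494,.08),.055,.045,.1),'bearing':((.667,.172),.05,.011,.03),'cross':((.659,-.164),.045,.010,.04),'turq':((.678,-.26),.045,.01,.04),'flange':((.445,.387),.06,.004,.06),'hub':((.445,.387),.05,.03,.06),'washer':((.682,.02),.04,.0035,.02),'nut':((.453,-.388),.035,.012,.03),'carton':((.6,-.353),.06,.035,.06),'tape':((.6,.372),.06,.035,.06)}
im={}
for n in('top','side'):
    p,W=cloud(n); print(n); im[n]=p
    g=blob(W,(.55,.25),.04,-.02,.02); print('table',g[:,2].mean()*1000)
    for k,a in obj.items():
        P=blob(W,*a)
        if len(P)>5: pr(k,P)
    m=(p.max(-1)<60)&(abs(W[...,2]-.004)<.008)&(abs(W[...,0]-.48)<.14)&(abs(W[...,1])<.3)
    m=cv2.morphologyEx(m.astype(np.uint8),cv2.MORPH_OPEN,np.ones((3,3)))
    num,l,st,_=cv2.connectedComponentsWithStats(m); i=1+st[1:,4].argmax(); pr('mat',W[l==i])
t=im['top']; a=cv2.resize(t[130:190,340:440],None,fx=6,fy=6); b=cv2.resize(t[220:280,410:510],None,fx=6,fy=6)
cv2.imwrite('pics/crop1.png',np.vstack([a,b])[:600,:,::-1][:, :] if 0 else cv2.resize(np.vstack([a,b]),(500,600))[:,:,::-1])
E
```

```text
top
table -0.3451551905876241
red 612 mean [ 470.4 -124.9   30. ] rect [ 466.5 -109. ] [103.   81.1] 76.4 circ [ 471.8 -111.6] 52.9 z95 60.7
redtop 126 mean [ 470.4 -125.7   57.6] rect [ 470.3 -126.3] [33.3 63.8] 72.8 circ [ 471. -126.] 35.1 z95 62.8
steel 657 mean [497.4  71.   26.8] rect [496.7  74.8] [91.  82.1] 52.0 circ [495.6  81.2] 53.3 z95 59.9
steeltop 128 mean [497.4  71.7  56.9] rect [497.3  71.8] [63.8 34.4] 45.7 circ [496.8  71.2] 34.7 z95 62.4
bearing 397 mean [669.3 169.2  16. ] rect [669.5 168.9] [60.9 59.5] 16.8 circ [669.5 169.7] 31.3 z95 19.2
cross 317 mean [ 665.2 -171.4   20.5] rect [ 666.4 -171.6] [58.5 57.1] 26.1 circ [ 666.3 -171.8] 32.8 z95 25.4
turq 324 mean [ 682.7 -267.7   20.6] rect [ 682.5 -268.4] [59.3 56.4] 59.6 circ [ 683.7 -269.1] 33.2 z95 25.6
flange 713 mean [449.3 379.3  15.9] rect [445.3 381.5] [86.2 78.8] 5.4 circ [445.5 389.4] 48.8 z95 38.1
hub 165 mean [449.6 382.5  36.4] rect [450.3 382.6] [42.4 42.6] 52.6 circ [449.9 383. ] 22.4 z95 40.3
washer 138 mean [683.5  13.8   5.8] rect [684.4  18.4] [56.2 59.6] 6.0 circ [679.2  18.5] 36.7 z95 9.1
nu
[... 1273 characters left out ...]
 75.7] 17.2 circ [446.9 386.8] 40.5 z95 38.4
hub 174 mean [446.  387.7  36.4] rect [446.4 386.9] [41.3 42.4] 59.6 circ [445.8 386.4] 22.2 z95 39.5
washer 59 mean [682.5  18.    5.9] rect [682.2  19.2] [44.8 43.3] 76.8 circ [677.6  16.7] 25.9 z95 9.3
nut 46 mean [ 453.9 -388.3   18.1] rect [ 453.9 -390.5] [34.1 42.2] 46.7 circ [ 455.  -390.9] 22.3 z95 21.7
carton 156 mean [ 601.1 -354.5   43.6] rect [ 602.7 -358.5] [69.  63.4] 68.4 circ [ 602.6 -358.6] 38.9 z95 47.8
tape 353 mean [599.3 379.1  42.9] rect [600.1 376.8] [74.6 75.2] 14.9 circ [600.7 376. ] 38.9 z95 46.3Traceback (most recent call last):
  File "<stdin>", line 12, in <module>
ValueError: attempt to get argmax of an empty sequence
```

```bash
cat >> h.py <<'E'
from scipy.spatial.transform import Rotation as Ro
def plan(xy,z,yaw):
    """yaw (deg): direction of tool y (closing) in world"""
    s=read_state(); R=Ro.from_quat(s['orientation']); M=R.as_matrix()
    best=None
    for k in (0,180):
        a=np.radians(yaw+k); y=np.array([np.cos(a),np.sin(a),0]); zz=np.array([0,0,-1.]); x=np.cross(y,zz)
        rv=Ro.from_matrix(M.T@np.stack([x,y,zz],1)).as_rotvec(degrees=True)/10
        if best is None or np.linalg.norm(rv)<np.linalg.norm(best): best=rv
    d=(np.array([*xy,z])-s['eef_pos'])
    f=M.T@d/.03; up=M.T@np.array([0,0,1.])/.03
    print('t',round(s['clock'],2),'pos',s['eef_pos'].round(4),'w',round(s['grip_width'],4),'q',s['q'].round(2),'\n dp',f.round(2),'rot',best.round(2),'| up1m/30mm',(up*.03).round(3),' lateral only dp',(M.T@np.array([d[0],d[1],0])/.03).round(2))
E
python3 - <<'E'
from h import *
p,W=cloud('top')
a=cv2.resize(p[135:185,345:425],None,fx=8,fy=8,interpolation=cv2.INTER_CUBIC); b=cv2.resize(p[220:275,430:510],None,fx=8,fy=8,interpolation=cv2.INTER_CUBIC)
cv2.imwrite('pics/crop1.png',cv2.resize(np.vstack([a,b]),None,fx=.7,fy=.7)[:,:,::-1])
# cross: arm dir by 4th harmonic; nut: 6th
for k,x,r,z0,h in(('cross',(.6664,-.1717),.045,.010,4),('nut',(.4577,-.3937),.035,.012,6)):
    P=blob(W,x,r,z0,.04); c=(P.max(0)+P.min(0))/2; q=P[:,:2]-np.array(cv2.minAreaRect((P[:,:2]*1000).astype(np.float32))[0])/1000
    rr=np.hypot(*q.T); t=np.arctan2(q[:,1],q[:,0]); w=rr>np.percentile(rr,70)
    print(k,'corner/arm dir',np.degrees(np.angle(np.sum(np.exp(1j*h*t[w])*rr[w]**2)))/h, abs(np.mean(np.exp(1j*h*t[w]))))
m=(p.max(-1)<75)&(abs(W[...,2]-.004)<.008)
P=blob(W,(.682,.018),.04,-.01,.02); 
sel=(np.hypot(W[...,0]-.683,W[...,1]-.016)<.045)&(p[...,0].astype(int)-p[...,2]>70); pr('washer colour',W[sel])
E
```

```text
cross corner/arm dir -19.495093248096804 0.5768329569328436
nut corner/arm dir 24.103327705655474 0.3225232585855096
washer colour 111 mean [685.1  14.    5.6] rect [685.2  13.8] [39.8 39.5] 46.2 circ [685.2  14.7] 22.1 z95 9.0
```

View pics/crop1.png

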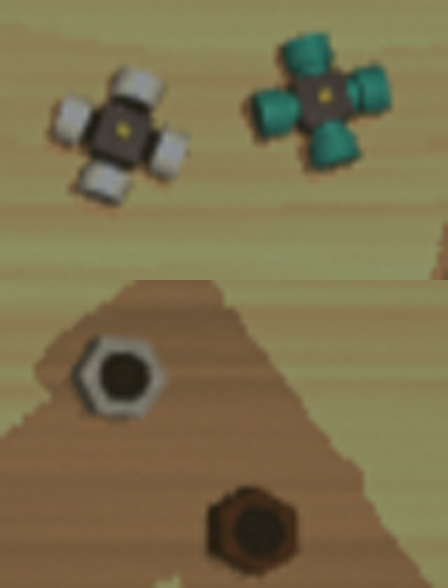

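```bash
python3 - <<'E'
from h import *
plan((.6645,-.1697),.12,-20)
E
```

```text
t 1.25 pos [ 0.2134 -0.6403  0.2266] w 0.0873 q [-0.96  0.36  0.01  0.   -1.22 -0.29] 
 dp [-19.23  10.13   3.55] rot [ 0.    0.   -5.16] | up1m/30mm [ 0.  0. -1.]  lateral only dp [-19.23  10.13   0.  ]
```

Call:
apply_moves(
  moves=[
    {"dp":[-19.23,10.13,2],"rotation":[0,0,-5.16]},
    {"dp":[-19.23,10.13,2],"rotation":[0,0,-5.16]},
    {"dp":[-19.23,10.13,2],"rotation":[0,0,-5.16]},
    {"dp":[-19.23,10.13,2],"rotation":[0,0,-5.16]},
    {"dp":[-19.23,10.13,2],"rotation":[0,0,-5.16]},
    {"dp":[-19.23,10.13,2],"rotation":[0,0,-5.16]},
    {"dp":[-19.23,10.13,2],"rotation":[0,0,-5.16]},
    {"dp":[-19.23,10.13,2],"rotation":[0,0,-5.16]},
  ],
  claw=-1,
  newtons=30,
)

```text
clock: 2.25
eef_pos: [0.5593, -0.2792, 0.181]
orientation: [-0.574, 0.819, -0.0, 0.0]
force: [0.9, -1.5, 0.8]
grip_width: 0.0873
grip_force: 0.0
```

```bash
python3 - <<'E'
from h import *
plan((.6645,-.1697),.12,-20)
E
```

```text
t 2.25 pos [ 0.5593 -0.2792  0.181 ] w 0.0873 q [-0.15  0.31 -0.17  0.   -1.09 -0.2 ] 
 dp [-4.63 -2.05  2.03] rot [-0.    0.    0.01] | up1m/30mm [-0.    -0.001 -1.   ]  lateral only dp [-4.63 -2.05  0.  ]
```

Call:
apply_moves(
  moves=[
    {"dp":[-4.63,-2.05,0.5],"rotation":[0,0,0]},
    {"dp":[-4.63,-2.05,1],"rotation":[0,0,0]},
    {"dp":[-4.63,-2.05,2],"rotation":[0,0,0]},
    {"dp":[-4.63,-2.05,3],"rotation":[0,0,0]},
    {"dp":[-4.63,-2.05,4],"rotation":[0,0,0]},
    {"dp":[-4.63,-2.05,4],"rotation":[0,0,0]},
    {"dp":[-4.63,-2.05,4],"rotation":[0,0,0]},
    {"dp":[-4.63,-2.05,4],"rotation":[0,0,0]},
  ],
)

```text
clock: 3.25
eef_pos: [0.6642, -0.1715, 0.0626]
orientation: [-0.574, 0.819, -0.001, 0.001]
force: [0.9, 0.1, 0.5]
grip_width: 0.0875
grip_force: 0.0
```

```bash
python3 - <<'E'
from h import *
plan((.6645,-.1697),.004,-20)
p,W=cloud('side'); p2,W2=cloud('top')
a=cv2.resize(p[140:230,240:360],None,fx=5,fy=5);b=cv2.resize(p2[120:200,320:427],None,fx=5.6,fy=3.75)[:300,:600] if 0 else cv2.resize(p2[125:185,320:440],None,fx=5,fy=5)
cv2.imwrite('pics/g1.png',cv2.resize(np.vstack([a[:300],b]),(600,600))[:,:,::-1])
E
```

```text
t 3.25 pos [ 0.6642 -0.1715  0.0626] w 0.0875 q [ 0.03  0.51 -0.15  0.   -0.91 -0.38] 
 dp [-0.06  0.02  1.95] rot [-0.01  0.    0.  ] | up1m/30mm [-0.001 -0.003 -1.   ]  lateral only dp [-0.06  0.01  0.  ]
```

View pics/g1.png

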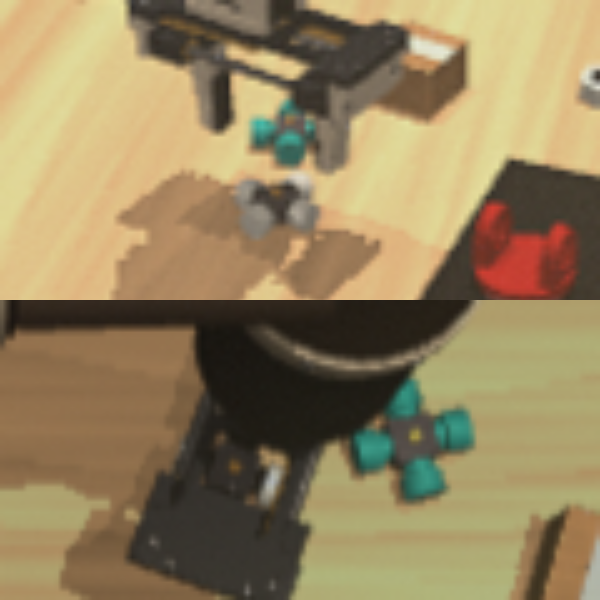

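Call:
apply_moves(
  moves=[
    {"dp":[-0.05,0,0.8],"rotation":[0,0,0]},
    {"dp":[-0.05,0,1.6],"rotation":[0,0,0]},
    {"dp":[-0.05,0,1.95],"rotation":[0,0,0]},
    {"dp":[-0.05,0,1.95],"rotation":[0,0,0]},
    {"dp":[-0.05,0,1.95],"rotation":[0,0,0]},
    {"dp":[-0.05,0,1.95],"rotation":[0,0,0]},
    {"dp":[-0.05,0,1.95],"rotation":[0,0,0]},
    {"dp":[-0.05,0,1.95],"rotation":[0,0,0]},
  ],
)

```text
clock: 4.35
eef_pos: [0.6638, -0.1699, 0.0026]
orientation: [-0.574, 0.819, -0.0, 0.0]
force: [0.2, -0.5, 0.2]
grip_width: 0.0876
grip_force: 0.0
```

Call:
apply_moves(
  moves=[
    {"dp":[0,0,0],"rotation":[0,0,0]},
    {"dp":[0,0,0],"rotation":[0,0,0]},
    {"dp":[0,0,0],"rotation":[0,0,0]},
    {"dp":[0,0,0],"rotation":[0,0,0]},
    {"dp":[0,0,0],"rotation":[0,0,0]},
    {"dp":[0,0,0],"rotation":[0,0,0]},
    {"dp":[0,0,0],"rotation":[0,0,0]},
    {"dp":[0,0,0],"rotation":[0,0,0]},
  ],
  claw=1,
)

```text
clock: 5.35
eef_pos: [0.6638, -0.1699, 0.0022]
orientation: [-0.574, 0.819, -0.0, 0.0]
force: [2.1, -1.1, -0.8]
grip_width: 0.0628
grip_force: 30.0
```

```bash
python3 - <<'E'
from h import *
plan((.482,-.025),.12,-7.75)
E
```

```text
t 5.35 pos [ 0.6638 -0.1699  0.0022] w 0.0628 q [ 0.03  0.57 -0.2   0.   -0.8  -0.38] 
 dp [-2.47  7.35 -3.93] rot [-0.    0.   -1.22] | up1m/30mm [-0. -0. -1.]  lateral only dp [-2.47  7.35 -0.  ]
```

Call:
apply_moves(
  moves=[
    {"dp":[0,0,-1.5],"rotation":[0,0,0]},
    {"dp":[0,0,-3],"rotation":[0,0,0]},
    {"dp":[-0.6,1.8,-3.9],"rotation":[0,0,-0.3]},
    {"dp":[-1.2,3.6,-3.9],"rotation":[0,0,-0.6]},
    {"dp":[-1.8,5.4,-3.9],"rotation":[0,0,-0.9]},
    {"dp":[-2.47,7.35,-3.9],"rotation":[0,0,-1.22]},
    {"dp":[-2.47,7.35,-3.9],"rotation":[0,0,-1.22]},
    {"dp":[-2.47,7.35,-3.9],"rotation":[0,0,-1.22]},
  ],
)

```text
clock: 6.35
eef_pos: [0.4816, -0.0246, 0.1195]
orientation: [-0.658, 0.753, -0.0, 0.0]
force: [1.0, 0.9, -2.3]
grip_width: 0.0627
grip_force: 30.0
```

```bash
python3 - <<'E'
from h import *
plan((.482,-.025),.0075,-7.75)
p,W=cloud('side')
cv2.imwrite('pics/g2.png',cv2.resize(p[130:280,260:420],None,fx=3.7,fy=3.7)[:,:,::-1])
E
```

```text
t 6.35 pos [ 0.4816 -0.0246  0.1195] w 0.0627 q [ 0.36  0.14 -0.55 -0.   -0.88 -0.49] 
 dp [ 0.01 -0.01  3.73] rot [-0.  0.  0.] | up1m/30mm [-0. -0. -1.]  lateral only dp [ 0.01 -0.02  0.  ]
```

View pics/g2.png

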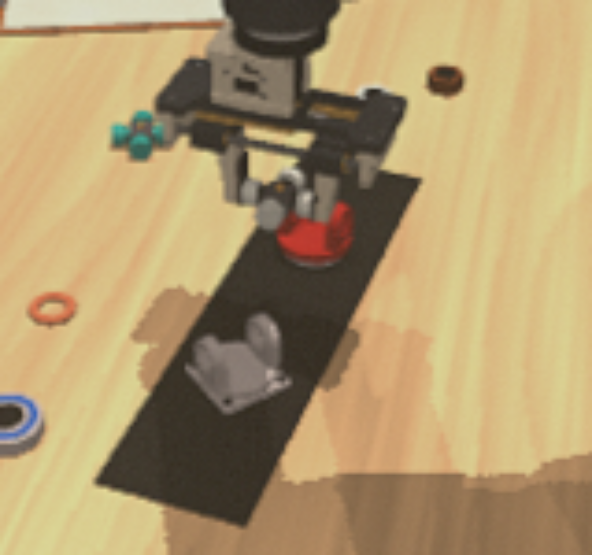

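Call:
apply_moves(
  moves=[
    {"dp":[0,0,1.2],"rotation":[0,0,0]},
    {"dp":[0,0,2.4],"rotation":[0,0,0]},
    {"dp":[0,0,3.2],"rotation":[0,0,0]},
    {"dp":[0,0,3.5],"rotation":[0,0,0]},
    {"dp":[0,0,3.74],"rotation":[0,0,0]},
    {"dp":[0,0,3.74],"rotation":[0,0,0]},
    {"dp":[0,0,3.74],"rotation":[0,0,0]},
    {"dp":[0,0,3.74],"rotation":[0,0,0]},
  ],
)

```text
clock: 7.4
eef_pos: [0.4822, -0.0248, 0.0077]
orientation: [-0.658, 0.753, -0.0, 0.001]
force: [0.0, 0.5, -2.4]
grip_width: 0.0626
grip_force: 30.0
```

Call:
apply_moves(
  moves=[
    {"dp":[0,0,0],"rotation":[0,0,0]},
    {"dp":[0,0,0],"rotation":[0,0,0]},
    {"dp":[0,0,0],"rotation":[0,0,0]},
    {"dp":[0,0,0],"rotation":[0,0,0]},
    {"dp":[0,0,-0.5],"rotation":[0,0,0]},
    {"dp":[0,0,-1.5],"rotation":[0,0,0]},
    {"dp":[0,0,-3],"rotation":[0,0,0]},
    {"dp":[0,0,-4],"rotation":[0,0,0]},
  ],
  claw=-1,
)

```text
clock: 8.4
eef_pos: [0.4822, -0.0249, 0.129]
orientation: [-0.658, 0.753, -0.0, 0.001]
force: [-0.4, -0.0, -0.3]
grip_width: 0.0874
grip_force: 0.0
```

```bash
python3 - <<'E'
from h import *
plan((.6672,.1711),.12,-7.75)
E
```

```text
t 8.4 pos [ 0.4822 -0.0249  0.129 ] w 0.0874 q [ 0.36  0.13 -0.54  0.   -0.9  -0.49] 
 dp [-7.3  -5.23  0.31] rot [-0.01  0.    0.  ] | up1m/30mm [-0.001 -0.002 -1.   ]  lateral only dp [-7.31 -5.23  0.01]
```

Call:
apply_moves(
  moves=[
    {"dp":[-1.5,-1.05,0.1],"rotation":[0,0,0]},
    {"dp":[-3,-2.1,0.1],"rotation":[0,0,0]},
    {"dp":[-4.5,-3.15,0.1],"rotation":[0,0,0]},
    {"dp":[-6,-4.2,0.3],"rotation":[0,0,0]},
    {"dp":[-7.3,-5.23,0.8],"rotation":[0,0,0]},
    {"dp":[-7.3,-5.23,2],"rotation":[0,0,0]},
    {"dp":[-7.3,-5.23,3],"rotation":[0,0,0]},
    {"dp":[-7.3,-5.23,3],"rotation":[0,0,0]},
  ],
)

```text
clock: 9.4
eef_pos: [0.6649, 0.1699, 0.034]
orientation: [-0.658, 0.753, 0.001, -0.003]
force: [0.3, 0.2, 0.4]
grip_width: 0.0875
grip_force: 0.0
```

```bash
python3 - <<'E'
from h import *
plan((.6672,.1711),.003,-7.75)
p,W=cloud('top')
pr('cross',blob(W,(.484,-.027),.045,.014,.05))
pr('redtop',blob(W,(.471,-.126),.055,.045,.1)); pr('steeltop',blob(W,(.497,.072),.055,.045,.1))
E
```

```text
t 9.4 pos [0.6649 0.1699 0.034 ] w 0.0875 q [ 0.53  0.54 -0.17 -0.   -0.87 -0.67] 
 dp [-0.05 -0.08  1.03] rot [ 0.03 -0.02 -0.  ] | up1m/30mm [ 0.003  0.005 -1.   ]  lateral only dp [-0.05 -0.07 -0.  ]
cross 332 mean [483.5 -26.5  24.4] rect [484.2 -25.9] [58.9 57.5] 37.4 circ [484.3 -26.6] 32.7 z95 29.1
redtop 128 mean [ 469.9 -125.8   57.2] rect [ 470.4 -126.3] [33.8 64. ] 72.6 circ [ 469.5 -127.2] 34.5 z95 63.1
steeltop 131 mean [497.9  72.1  56.8] rect [497.3  71.7] [63.6 34.4] 45.8 circ [496.6  72.5] 35.4 z95 62.8
```

Call:
apply_moves(
  moves=[
    {"dp":[0,0,0.4],"rotation":[0,0,0]},
    {"dp":[0,0,0.8],"rotation":[0,0,0]},
    {"dp":[0,0,1.05],"rotation":[0,0,0]},
    {"dp":[0,0,1.05],"rotation":[0,0,0]},
    {"dp":[0,0,1.05],"rotation":[0,0,0]},
    {"dp":[0,0,1.05],"rotation":[0,0,0]},
    {"dp":[0,0,1.05],"rotation":[0,0,0]},
    {"dp":[0,0,1.05],"rotation":[0,0,0]},
  ],
)

```text
clock: 10.45
eef_pos: [0.6669, 0.1709, 0.0058]
orientation: [-0.658, 0.753, -0.0, 0.0]
force: [0.3, -0.5, 0.4]
grip_width: 0.0875
grip_force: 0.0
```

Call:
apply_moves(
  moves=[
    {"dp":[0,0,0],"rotation":[0,0,0]},
    {"dp":[0,0,0],"rotation":[0,0,0]},
    {"dp":[0,0,0],"rotation":[0,0,0]},
    {"dp":[0,0,0],"rotation":[0,0,0]},
    {"dp":[0,0,0],"rotation":[0,0,0]},
    {"dp":[0,0,0],"rotation":[0,0,0]},
    {"dp":[0,0,0],"rotation":[0,0,0]},
    {"dp":[0,0,0],"rotation":[0,0,0]},
  ],
  claw=1,
)

```text
clock: 11.45
eef_pos: [0.6668, 0.1708, 0.0055]
orientation: [-0.658, 0.753, -0.0, -0.0]
force: [0.7, 0.4, -1.1]
grip_width: 0.0613
grip_force: 30.0
```

```bash
python3 - <<'E'
from h import *
plan((.4551,-.2232),.13,-7.75)
E
```

```text
t 11.45 pos [0.6668 0.1708 0.0055] w 0.0613 q [ 0.53  0.57 -0.19  0.   -0.81 -0.67] 
 dp [13.97  5.22 -4.15] rot [-0. -0. -0.] | up1m/30mm [ 0. -0. -1.]  lateral only dp [13.97  5.22  0.  ]
```

Call:
apply_moves(
  moves=[
    {"dp":[0,0,-1.8],"rotation":[0,0,0]},
    {"dp":[0.5,0.19,-3.6],"rotation":[0,0,0]},
    {"dp":[2,0.75,-4.15],"rotation":[0,0,0]},
    {"dp":[3.8,1.42,-4.15],"rotation":[0,0,0]},
    {"dp":[5.6,2.09,-4.15],"rotation":[0,0,0]},
    {"dp":[7.4,2.76,-4.15],"rotation":[0,0,0]},
    {"dp":[9.2,3.44,-4.15],"rotation":[0,0,0]},
    {"dp":[11,4.11,-4.15],"rotation":[0,0,0]},
  ],
)

```text
clock: 12.45
eef_pos: [0.4985, -0.1408, 0.13]
orientation: [-0.658, 0.753, 0.0, -0.0]
force: [0.7, -0.6, -2.3]
grip_width: 0.0616
grip_force: 30.0
```

```bash
python3 - <<'E'
from h import *
plan((.4551,-.2232),.0105,-7.75)
E
```

```text
t 12.45 pos [ 0.4985 -0.1408  0.13  ] w 0.0616 q [ 0.1   0.19 -0.46 -0.   -0.92 -0.24] 
 dp [2.92 1.06 3.98] rot [0. 0. 0.] | up1m/30mm [-0.  0. -1.]  lateral only dp [ 2.92  1.06 -0.  ]
```

Traverse, then descend; settle before releasing.

Call:
apply_moves(
  moves=[
    {"dp":[1.5,0.55,0],"rotation":[0,0,0]},
    {"dp":[2.92,1.06,0],"rotation":[0,0,0]},
    {"dp":[2.92,1.06,0.5],"rotation":[0,0,0]},
    {"dp":[2.92,1.06,1.5],"rotation":[0,0,0]},
    {"dp":[2.92,1.06,2.5],"rotation":[0,0,0]},
    {"dp":[2.92,1.06,3],"rotation":[0,0,0]},
    {"dp":[2.92,1.06,3],"rotation":[0,0,0]},
    {"dp":[2.92,1.06,3],"rotation":[0,0,0]},
  ],
)

```text
clock: 13.45
eef_pos: [0.4575, -0.2219, 0.0408]
orientation: [-0.658, 0.753, -0.0, 0.0]
force: [-0.5, 0.9, -1.8]
grip_width: 0.0615
grip_force: 30.0
```

```bash
python3 - <<'E'
from h import *
plan((.4551,-.2232),.0105,-7.75)
E
```

```text
t 13.45 pos [ 0.4575 -0.2219  0.0408] w 0.0615 q [-0.06  0.29 -0.58  0.   -0.69 -0.07] 
 dp [0.05 0.08 1.01] rot [-0.01 -0.    0.  ] | up1m/30mm [ 0.    -0.001 -1.   ]  lateral only dp [ 0.05  0.07 -0.  ]
```

Call:
apply_moves(
  moves=[
    {"dp":[0.05,0.07,0.4],"rotation":[0,0,0]},
    {"dp":[0.05,0.07,0.75],"rotation":[0,0,0]},
    {"dp":[0.05,0.07,0.9],"rotation":[0,0,0]},
    {"dp":[0.05,0.07,1.0],"rotation":[0,0,0]},
    {"dp":[0.05,0.07,1.0],"rotation":[0,0,0]},
    {"dp":[0.05,0.07,1.0],"rotation":[0,0,0]},
    {"dp":[0.05,0.07,1.0],"rotation":[0,0,0]},
    {"dp":[0.05,0.07,1.0],"rotation":[0,0,0]},
  ],
)

```text
clock: 14.45
eef_pos: [0.4545, -0.2232, 0.0102]
orientation: [-0.658, 0.753, -0.0, 0.0]
force: [-0.2, 0.4, -1.3]
grip_width: 0.0614
grip_force: 30.0
```

Call:
apply_moves(
  moves=[
    {"dp":[0,0,0],"rotation":[0,0,0]},
    {"dp":[0,0,0],"rotation":[0,0,0]},
    {"dp":[0,0,0],"rotation":[0,0,0]},
    {"dp":[0,0,0],"rotation":[0,0,0]},
    {"dp":[0,0,-0.5],"rotation":[0,0,0]},
    {"dp":[0,0,-1.5],"rotation":[0,0,0]},
    {"dp":[0,0,-3],"rotation":[0,0,0]},
    {"dp":[0,0,-4.5],"rotation":[0,0,0]},
  ],
  claw=-1,
)

```text
clock: 15.45
eef_pos: [0.4543, -0.2232, 0.1475]
orientation: [-0.658, 0.753, -0.0, 0.0]
force: [1.2, -0.1, -0.3]
grip_width: 0.0874
grip_force: 0.0
```

```bash
python3 - <<'E'
from h import *
plan((.448,.3846),.15,-7.75)
E
```

```text
t 15.45 pos [ 0.4543 -0.2232  0.1475] w 0.0874 q [-0.07  0.15 -0.47  0.   -0.95 -0.07] 
 dp [-20.05   2.94  -0.09] rot [-0. -0. -0.] | up1m/30mm [ 0.    -0.001 -1.   ]  lateral only dp [-20.05   2.94  -0.  ]
```

Call:
apply_moves(
  moves=[
    {"dp":[-2,0.29,0],"rotation":[0,0,0]},
    {"dp":[-4,0.59,0],"rotation":[0,0,0]},
    {"dp":[-6,0.88,0],"rotation":[0,0,0]},
    {"dp":[-8,1.17,0],"rotation":[0,0,0]},
    {"dp":[-10,1.47,0],"rotation":[0,0,0]},
    {"dp":[-12,1.76,0],"rotation":[0,0,0]},
    {"dp":[-14,2.05,0],"rotation":[0,0,0]},
    {"dp":[-16,2.35,0],"rotation":[0,0,0]},
  ],
)

```text
clock: 16.45
eef_pos: [0.4491, 0.2641, 0.1465]
orientation: [-0.658, 0.753, 0.0, 0.001]
force: [1.2, 0.2, -0.0]
grip_width: 0.0877
grip_force: 0.0
```

```bash
python3 - <<'E'
from h import *
plan((.448,.3846),.06,-7.75)
p,W=cloud('top')
pr('bearing',blob(W,(.457,-.225),.05,.015,.05))
E
```

```text
t 16.45 pos [0.4491 0.2641 0.1465] w 0.0877 q [ 0.91  0.17 -0.44  0.   -0.96 -1.04] 
 dp [-3.97  0.58  2.89] rot [-0.01  0.01  0.  ] | up1m/30mm [-0.001 -0.001 -1.   ]  lateral only dp [-3.98  0.58  0.  ]
bearing 430 mean [ 456.2 -223.3   20.1] rect [ 456.6 -223.4] [57.9 60.2] 0.3 circ [ 456.4 -223.6] 30.8 z95 23.6
```

Call:
apply_moves(
  moves=[
    {"dp":[-1.8,0.26,0],"rotation":[0,0,0]},
    {"dp":[-3.5,0.5,0],"rotation":[0,0,0]},
    {"dp":[-3.97,0.58,0.3],"rotation":[0,0,0]},
    {"dp":[-3.97,0.58,1],"rotation":[0,0,0]},
    {"dp":[-3.97,0.58,2],"rotation":[0,0,0]},
    {"dp":[-3.97,0.58,2.8],"rotation":[0,0,0]},
    {"dp":[-3.97,0.58,2.8],"rotation":[0,0,0]},
    {"dp":[-3.97,0.58,2.8],"rotation":[0,0,0]},
  ],
)

```text
clock: 17.5
eef_pos: [0.4487, 0.3824, 0.0623]
orientation: [-0.658, 0.753, 0.0, 0.001]
force: [0.7, -0.4, 0.4]
grip_width: 0.0875
grip_force: 0.0
```

```bash
python3 - <<'E'
from h import *
plan((.448,.3846),.015,-7.75)
E
```

```text
t 17.5 pos [0.4487 0.3824 0.0623] w 0.0875 q [ 1.04  0.37 -0.38  0.   -0.81 -1.17] 
 dp [-0.07  0.04  1.58] rot [-0.    0.01 -0.  ] | up1m/30mm [-0.001 -0.001 -1.   ]  lateral only dp [-0.07  0.03  0.  ]
```

Call:
apply_moves(
  moves=[
    {"dp":[-0.04,0,0.6],"rotation":[0,0,0]},
    {"dp":[-0.04,0,1.2],"rotation":[0,0,0]},
    {"dp":[-0.04,0,1.58],"rotation":[0,0,0]},
    {"dp":[-0.04,0,1.58],"rotation":[0,0,0]},
    {"dp":[-0.04,0,1.58],"rotation":[0,0,0]},
    {"dp":[-0.04,0,1.58],"rotation":[0,0,0]},
    {"dp":[-0.04,0,1.58],"rotation":[0,0,0]},
    {"dp":[-0.04,0,1.58],"rotation":[0,0,0]},
  ],
)

```text
clock: 18.5
eef_pos: [0.4485, 0.3835, 0.0139]
orientation: [-0.658, 0.753, 0.0, 0.0]
force: [0.3, 0.0, 0.8]
grip_width: 0.0876
grip_force: 0.0
```

Call:
apply_moves(
  moves=[
    {"dp":[0,0,0],"rotation":[0,0,0]},
    {"dp":[0,0,0],"rotation":[0,0,0]},
    {"dp":[0,0,0],"rotation":[0,0,0]},
    {"dp":[0,0,0],"rotation":[0,0,0]},
    {"dp":[0,0,0],"rotation":[0,0,0]},
    {"dp":[0,0,0],"rotation":[0,0,0]},
    {"dp":[0,0,0],"rotation":[0,0,0]},
    {"dp":[0,0,0],"rotation":[0,0,0]},
  ],
  claw=1,
  newtons=40,
)

```text
clock: 19.5
eef_pos: [0.4483, 0.3835, 0.0136]
orientation: [-0.658, 0.753, 0.0, -0.0]
force: [-0.8, 0.7, 0.0]
grip_width: 0.0432
grip_force: 40.0
```

```bash
python3 - <<'E'
from h import *
plan((.5091,.1732),.13,-7.75)
E
```

```text
t 19.5 pos [0.4483 0.3835 0.0136] w 0.0432 q [ 1.04  0.44 -0.42 -0.   -0.71 -1.17] 
 dp [ 6.67 -2.95 -3.88] rot [ 0. -0. -0.] | up1m/30mm [ 0.  0. -1.]  lateral only dp [ 6.67 -2.95  0.  ]
```

Call:
apply_moves(
  moves=[
    {"dp":[0,0,-1.3],"rotation":[0,0,0]},
    {"dp":[0,0,-2.6],"rotation":[0,0,0]},
    {"dp":[1.6,-0.7,-3.5],"rotation":[0,0,0]},
    {"dp":[3.3,-1.46,-3.5],"rotation":[0,0,0]},
    {"dp":[5,-2.2,-3.5],"rotation":[0,0,0]},
    {"dp":[6.67,-2.95,-3.3],"rotation":[0,0,0]},
    {"dp":[6.67,-2.95,-2.6],"rotation":[0,0,0]},
    {"dp":[6.67,-2.95,-2.6],"rotation":[0,0,0]},
  ],
)

```text
clock: 20.5
eef_pos: [0.5076, 0.1715, 0.0899]
orientation: [-0.657, 0.754, 0.0, -0.002]
force: [-0.4, 0.3, -4.6]
grip_width: 0.0435
grip_force: 40.0
```

```bash
python3 - <<'E'
from h import *
plan((.5091,.1732),.0185,-7.75)
E
```

```text
t 20.5 pos [0.5076 0.1715 0.0899] w 0.0435 q [ 0.69  0.27 -0.47 -0.   -0.84 -0.83] 
 dp [-0.07 -0.05  2.38] rot [ 0.02 -0.02 -0.01] | up1m/30mm [ 0.003  0.003 -1.   ]  lateral only dp [-0.06 -0.04 -0.  ]
```

Call:
apply_moves(
  moves=[
    {"dp":[0,0,0.9],"rotation":[0,0,0]},
    {"dp":[0,0,1.7],"rotation":[0,0,0]},
    {"dp":[0,0,2.1],"rotation":[0,0,0]},
    {"dp":[0,0,2.3],"rotation":[0,0,0]},
    {"dp":[0,0,2.38],"rotation":[0,0,0]},
    {"dp":[0,0,2.38],"rotation":[0,0,0]},
    {"dp":[0,0,2.38],"rotation":[0,0,0]},
    {"dp":[0,0,2.38],"rotation":[0,0,0]},
  ],
)

```text
clock: 21.5
eef_pos: [0.5093, 0.1734, 0.0207]
orientation: [-0.658, 0.753, -0.0, 0.0]
force: [-0.5, -0.5, -4.7]
grip_width: 0.0438
grip_force: 40.0
```

Call:
apply_moves(
  moves=[
    {"dp":[0,0,0],"rotation":[0,0,0]},
    {"dp":[0,0,0],"rotation":[0,0,0]},
    {"dp":[0,0,0],"rotation":[0,0,0]},
    {"dp":[0,0,0],"rotation":[0,0,0]},
    {"dp":[0,0,-0.5],"rotation":[0,0,0]},
    {"dp":[0,0,-1.5],"rotation":[0,0,0]},
    {"dp":[0,0,-3],"rotation":[0,0,0]},
    {"dp":[0,0,-4],"rotation":[0,0,0]},
  ],
  claw=-1,
)

```text
clock: 22.5
eef_pos: [0.5097, 0.1736, 0.1435]
orientation: [-0.658, 0.753, -0.0, 0.001]
force: [0.9, -0.3, -0.9]
grip_width: 0.0875
grip_force: 0.0
```

```bash
python3 - <<'E'
from h import *
plan((.683,.0158),.06,-7.75)
E
```

```text
t 22.5 pos [0.5097 0.1736 0.1435] w 0.0875 q [ 0.69  0.21 -0.41  0.   -0.96 -0.83] 
 dp [ 4.44 -6.43  2.79] rot [-0.01  0.01  0.  ] | up1m/30mm [-0.002 -0.002 -1.   ]  lateral only dp [ 4.43 -6.43  0.01]
```

Call:
apply_moves(
  moves=[
    {"dp":[1,-1.5,0],"rotation":[0,0,0]},
    {"dp":[2,-3,0],"rotation":[0,0,0]},
    {"dp":[3.2,-4.6,0],"rotation":[0,0,0]},
    {"dp":[4.44,-6.43,0.3],"rotation":[0,0,0]},
    {"dp":[4.44,-6.43,1.5],"rotation":[0,0,0]},
    {"dp":[4.44,-6.43,2.8],"rotation":[0,0,0]},
    {"dp":[4.44,-6.43,2.8],"rotation":[0,0,0]},
    {"dp":[4.44,-6.43,2.8],"rotation":[0,0,0]},
  ],
)

```text
clock: 23.5
eef_pos: [0.6832, 0.0155, 0.0584]
orientation: [-0.658, 0.753, -0.001, 0.001]
force: [0.1, -0.4, 1.7]
grip_width: 0.0879
grip_force: 0.0
```

```bash
python3 - <<'E'
from h import *
plan((.683,.0158),.002,-7.75)
p,W=cloud('top')
pr('hub',blob(W,(.511,.171),.05,.034,.06)); pr('flange',blob(W,(.511,.171),.055,.009,.06))
pr('steeltop',blob(W,(.497,.072),.055,.045,.1))
E
```

```text
t 23.5 pos [0.6832 0.0155 0.0584] w 0.0879 q [ 0.31  0.51 -0.16  0.   -0.9  -0.44] 
 dp [-0.01  0.01  1.88] rot [-0.01  0.    0.  ] | up1m/30mm [-0.    -0.002 -1.   ]  lateral only dp [-0.01  0.01 -0.  ]
hub 151 mean [510.8 171.9  41.1] rect [511.1 172. ] [41.4 41.9] 44.5 circ [511.3 172.5] 21.9 z95 44.5
flange 650 mean [510.7 169.9  19.9] rect [513.7 175.1] [84.9 78.3] 42.6 circ [510.6 173.2] 48.9 z95 43.0
steeltop 129 mean [497.5  71.4  56.5] rect [497.   71.5] [63.7 34.4] 45.8 circ [496.8  71.9] 34.9 z95 63.1
```

Call:
apply_moves(
  moves=[
    {"dp":[0,0,0.7],"rotation":[0,0,0]},
    {"dp":[0,0,1.3],"rotation":[0,0,0]},
    {"dp":[0,0,1.7],"rotation":[0,0,0]},
    {"dp":[0,0,1.86],"rotation":[0,0,0]},
    {"dp":[0,0,1.86],"rotation":[0,0,0]},
    {"dp":[0,0,1.86],"rotation":[0,0,0]},
    {"dp":[0,0,1.86],"rotation":[0,0,0]},
    {"dp":[0,0,1.86],"rotation":[0,0,0]},
  ],
)

```text
clock: 24.55
eef_pos: [0.6823, 0.0152, 0.0005]
orientation: [-0.658, 0.753, -0.0, 0.0]
force: [-0.3, -0.3, 0.4]
grip_width: 0.0878
grip_force: 0.0
```

Call:
apply_moves(
  moves=[
    {"dp":[0,0,0],"rotation":[0,0,0]},
    {"dp":[0,0,0],"rotation":[0,0,0]},
    {"dp":[0,0,0],"rotation":[0,0,0]},
    {"dp":[0,0,0],"rotation":[0,0,0]},
    {"dp":[0,0,0],"rotation":[0,0,0]},
    {"dp":[0,0,0],"rotation":[0,0,0]},
    {"dp":[0,0,0],"rotation":[0,0,0]},
    {"dp":[0,0,0],"rotation":[0,0,0]},
  ],
  claw=1,
  newtons=20,
)

```text
clock: 25.55
eef_pos: [0.6822, 0.0152, 0.0005]
orientation: [-0.658, 0.753, -0.0, 0.0]
force: [0.7, 0.0, -0.3]
grip_width: 0.0427
grip_force: 20.0
```

```bash
python3 - <<'E'
from h import *
plan((.5093,.1735),.10,-7.75)
E
```

```text
t 25.55 pos [6.822e-01 1.520e-02 5.000e-04] w 0.0427 q [ 0.31  0.57 -0.21  0.   -0.79 -0.44] 
 dp [-4.45  6.42 -3.32] rot [-0.  0. -0.] | up1m/30mm [-0. -0. -1.]  lateral only dp [-4.45  6.42 -0.  ]
```

Call:
apply_moves(
  moves=[
    {"dp":[0,0,-1],"rotation":[0,0,0]},
    {"dp":[0,0,-2.2],"rotation":[0,0,0]},
    {"dp":[-0.9,1.3,-3.3],"rotation":[0,0,0]},
    {"dp":[-1.8,2.6,-3.3],"rotation":[0,0,0]},
    {"dp":[-2.7,3.9,-3.3],"rotation":[0,0,0]},
    {"dp":[-3.6,5.2,-3.3],"rotation":[0,0,0]},
    {"dp":[-4.45,6.42,-3.3],"rotation":[0,0,0]},
    {"dp":[-4.45,6.42,-3.3],"rotation":[0,0,0]},
  ],
)

```text
clock: 26.55
eef_pos: [0.5076, 0.1751, 0.0999]
orientation: [-0.659, 0.752, 0.0, 0.0]
force: [0.4, 0.8, -1.5]
grip_width: 0.0428
grip_force: 20.0
```

Call:
apply_moves(
  moves=[
    {"dp":[0,0,0.4],"rotation":[0,0,0]},
    {"dp":[0,0,0.8],"rotation":[0,0,0]},
    {"dp":[0,0,1.2],"rotation":[0,0,0]},
    {"dp":[0,0,1.2],"rotation":[0,0,0]},
    {"dp":[0,0,1.2],"rotation":[0,0,0]},
    {"dp":[0,0,1.2],"rotation":[0,0,0]},
    {"dp":[0,0,1.2],"rotation":[0,0,0]},
    {"dp":[0,0,1.2],"rotation":[0,0,0]},
  ],
)

```text
clock: 27.55
eef_pos: [0.5095, 0.1736, 0.0637]
orientation: [-0.658, 0.753, -0.0, 0.0]
force: [0.5, -0.5, -0.5]
grip_width: 0.0425
grip_force: 20.0
```

```bash
python3 - <<'E'
from h import *
plan((.5093,.1735),.044,-7.75)
p,W=cloud('side')
cv2.imwrite('pics/w1.png',cv2.resize(p[150:270,260:380],None,fx=5,fy=5)[:,:,::-1])
E
```

```text
t 27.55 pos [0.5095 0.1736 0.0637] w 0.0425 q [ 0.69  0.3  -0.5  -0.   -0.77 -0.83] 
 dp [0.01 0.01 0.66] rot [-0.  0. -0.] | up1m/30mm [-0. -0. -1.]  lateral only dp [ 0.01  0.01 -0.  ]
```

View pics/w1.png

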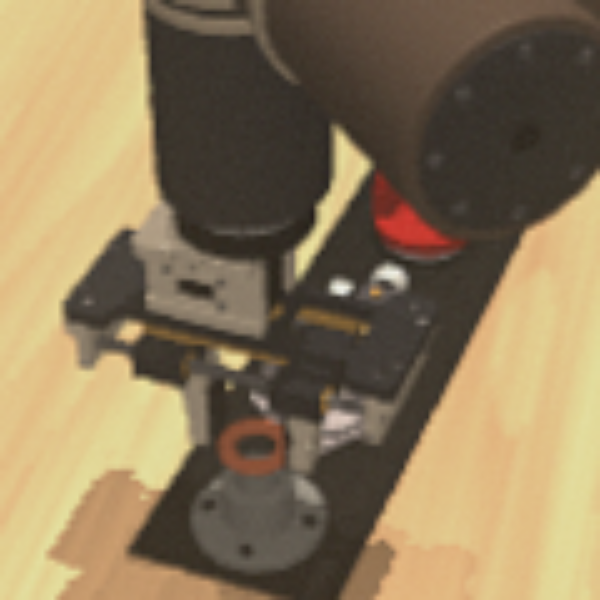

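```bash
python3 - <<'E'
from h import *
p,W=cloud('side')
q=p.astype(int); sel=(q[...,0]-q[...,2]>50)&(np.hypot(W[...,0]-.509,W[...,1]-.174)<.05)&(W[...,2]>.045)
P=W[sel]; pr('washer',P)
A=np.c_[P[:,:2]-P[:,:2].mean(0),np.ones(len(P))]; s=np.linalg.lstsq(A,P[:,2],rcond=None)[0]; print('slope',s)
pr('hub',blob(W,(.509,.174),.035,.032,.046))
E
```

```text
washer 196 mean [516.9 183.1 158.3] rect [509.1 179.6] [98.4 51.2] 6.0 circ [509.8 172.5] 49.4 z95 410.4
slope [1.80258346 2.15634786 0.15833421]
hub 95 mean [505.3 183.3  39.5] rect [507.3 177.7] [38.9 41.5] 67.6 circ [507.1 177.5] 21.6 z95 43.9
```

```bash
python3 - <<'E'
from h import *
p,W=cloud('side')
q=p.astype(int); sel=(q[...,0]-q[...,2]>35)&(q[...,0]-q[...,1]>25)&(np.hypot(W[...,0]-.509,W[...,1]-.174)<.045)&(W[...,2]>.052)&(W[...,2]<.085)
P=W[sel]; pr('washer',P)
A=np.c_[P[:,:2]-P[:,:2].mean(0),np.ones(len(P))]; s=np.linalg.lstsq(A,P[:,2],rcond=None)[0]; print('slope',s)
T=P[P[:,2]>np.percentile(P[:,2],40)]; pr('upper',T)
E
```

```text
washer 89 mean [509.1 178.1  68.7] rect [510.6 177.1] [35.8 42.3] 21.2 circ [507.7 176.5] 23.0 z95 71.6
slope [-0.05609343 -0.00706451  0.06872656]
upper 53 mean [507.3 176.4  70.2] rect [509.7 176.1] [33.4 41.1] 21.2 circ [505.4 175.3] 21.7 z95 73.1
```

Call:
apply_moves(
  moves=[
    {"dp":[0,0,0.25],"rotation":[0,0,0]},
    {"dp":[0,0,0.5],"rotation":[0,0,0]},
    {"dp":[0,0,0.6],"rotation":[0,0,0]},
    {"dp":[0,0,0.67],"rotation":[0,0,0]},
    {"dp":[0,0,0.67],"rotation":[0,0,0]},
    {"dp":[0,0,0.67],"rotation":[0,0,0]},
    {"dp":[0,0,0.67],"rotation":[0,0,0]},
    {"dp":[0,0,0.67],"rotation":[0,0,0]},
  ],
)

```text
clock: 28.7
eef_pos: [0.5094, 0.1735, 0.0435]
orientation: [-0.658, 0.753, -0.0, 0.0]
force: [-0.1, -0.4, -1.1]
grip_width: 0.043
grip_force: 20.0
```

Call:
apply_moves(
  moves=[
    {"dp":[0,0,0],"rotation":[0,0,0]},
    {"dp":[0,0,0],"rotation":[0,0,0]},
    {"dp":[0,0,0],"rotation":[0,0,0]},
    {"dp":[0,0,0],"rotation":[0,0,0]},
    {"dp":[0,0,-0.5],"rotation":[0,0,0]},
    {"dp":[0,0,-1],"rotation":[0,0,0]},
    {"dp":[0,0,-2],"rotation":[0,0,0]},
    {"dp":[0,0,-3],"rotation":[0,0,0]},
  ],
  claw=-1,
)

```text
clock: 29.7
eef_pos: [0.5096, 0.1735, 0.1355]
orientation: [-0.658, 0.753, -0.0, 0.0]
force: [1.0, 0.3, -0.2]
grip_width: 0.0874
grip_force: 0.0
```

```bash
python3 - <<'E'
from h import *
plan((.4557,-.3918),.13,-6)
plan((.4557,-.3918),.13,54)
E
```

```text
t 29.7 pos [0.5096 0.1735 0.1355] w 0.0874 q [ 0.69  0.21 -0.42  0.   -0.94 -0.83] 
 dp [18.91 -0.76  0.17] rot [-0.    0.   -0.18] | up1m/30mm [-0.001 -0.001 -1.   ]  lateral only dp [ 1.891e+01 -7.600e-01 -1.000e-02]
t 29.7 pos [0.5096 0.1735 0.1355] w 0.0874 q [ 0.69  0.21 -0.42  0.   -0.94 -0.83] 
 dp [18.91 -0.76  0.17] rot [-0.01  0.   -6.18] | up1m/30mm [-0.001 -0.001 -1.   ]  lateral only dp [ 1.891e+01 -7.600e-01 -1.000e-02]
```

Call:
apply_moves(
  moves=[
    {"dp":[2,-0.08,0],"rotation":[0,0,0]},
    {"dp":[4,-0.16,0],"rotation":[0,0,0]},
    {"dp":[6,-0.24,0],"rotation":[0,0,0]},
    {"dp":[8,-0.32,0],"rotation":[0,0,0]},
    {"dp":[10,-0.4,0],"rotation":[0,0,0]},
    {"dp":[12,-0.48,0],"rotation":[0,0,0]},
    {"dp":[14,-0.56,0],"rotation":[0,0,-0.1]},
    {"dp":[16,-0.64,0],"rotation":[0,0,-0.2]},
  ],
)

```text
clock: 30.7
eef_pos: [0.4636, -0.3068, 0.135]
orientation: [-0.671, 0.741, -0.001, 0.001]
force: [2.0, -0.2, 0.6]
grip_width: 0.0877
grip_force: 0.0
```

```bash
python3 - <<'E'
from h import *
p,W=cloud('top')
q=p.astype(int); sel=(q[...,0]-q[...,2]>30)&(np.hypot(W[...,0]-.511,W[...,1]-.172)<.04)&(W[...,2]>.036)&(W[...,2]<.06)
pr('washer',W[sel]); pr('all',blob(W,(.511,.172),.04,.035,.06))
plan((.4557,-.3918),.05,-5)
E
```

```text
washer 164 mean [511.4 172.3  47. ] rect [511.5 172.9] [41.8 41.6] 88.6 circ [511.6 172.5] 22.0 z95 50.0
all 173 mean [511.1 171.6  46.5] rect [511.6 171.9] [43.2 41.6] 45.1 circ [511.3 173. ] 22.2 z95 50.0
t 30.75 pos [ 0.4627 -0.3122  0.1348] w 0.0878 q [-0.24  0.25 -0.38  0.   -0.95  0.14] 
 dp [ 2.66 -0.03  2.83] rot [-0.01 -0.01 -0.08] | up1m/30mm [ 0.002 -0.001 -1.   ]  lateral only dp [ 2.66 -0.04  0.01]
```

Call:
apply_moves(
  moves=[
    {"dp":[1.5,-0.02,0],"rotation":[0,0,0]},
    {"dp":[2.66,-0.03,0.3],"rotation":[0,0,-0.08]},
    {"dp":[2.66,-0.03,1],"rotation":[0,0,-0.08]},
    {"dp":[2.66,-0.03,2],"rotation":[0,0,-0.08]},
    {"dp":[2.66,-0.03,2.8],"rotation":[0,0,-0.08]},
    {"dp":[2.66,-0.03,2.8],"rotation":[0,0,-0.08]},
    {"dp":[2.66,-0.03,2.8],"rotation":[0,0,-0.08]},
    {"dp":[2.66,-0.03,2.8],"rotation":[0,0,-0.08]},
  ],
)

```text
clock: 31.75
eef_pos: [0.4574, -0.3845, 0.051]
orientation: [-0.676, 0.737, -0.001, 0.0]
force: [-0.2, -0.5, 0.4]
grip_width: 0.0872
grip_force: 0.0
```

```bash
python3 - <<'E'
from h import *
plan((.4557,-.3918),.0025,-5)
E
```

```text
t 31.75 pos [ 0.4574 -0.3845  0.051 ] w 0.0872 q [-0.37  0.4  -0.38  0.   -0.79  0.29] 
 dp [0.25 0.04 1.62] rot [-0.01 -0.    0.01] | up1m/30mm [ 0.001 -0.002 -1.   ]  lateral only dp [0.25 0.04 0.  ]
```

Call:
apply_moves(
  moves=[
    {"dp":[0.25,0.04,0],"rotation":[0,0,0]},
    {"dp":[0.25,0.04,0.5],"rotation":[0,0,0]},
    {"dp":[0.25,0.04,1],"rotation":[0,0,0]},
    {"dp":[0.25,0.04,1.4],"rotation":[0,0,0]},
    {"dp":[0.25,0.04,1.62],"rotation":[0,0,0]},
    {"dp":[0.25,0.04,1.62],"rotation":[0,0,0]},
    {"dp":[0.25,0.04,1.62],"rotation":[0,0,0]},
    {"dp":[0.25,0.04,1.62],"rotation":[0,0,0]},
  ],
)

```text
clock: 32.75
eef_pos: [0.4547, -0.3915, 0.0006]
orientation: [-0.676, 0.737, 0.0, -0.0]
force: [-0.6, 0.3, 0.4]
grip_width: 0.0877
grip_force: 0.0
```

Call:
apply_moves(
  moves=[
    {"dp":[0,0,0],"rotation":[0,0,0]},
    {"dp":[0,0,0],"rotation":[0,0,0]},
    {"dp":[0,0,0],"rotation":[0,0,0]},
    {"dp":[0,0,0],"rotation":[0,0,0]},
    {"dp":[0,0,0],"rotation":[0,0,0]},
    {"dp":[0,0,0],"rotation":[0,0,0]},
    {"dp":[0,0,0],"rotation":[0,0,0]},
    {"dp":[0,0,0],"rotation":[0,0,0]},
  ],
  claw=1,
  newtons=20,
)

```text
clock: 33.75
eef_pos: [0.4547, -0.3916, 0.0008]
orientation: [-0.676, 0.737, -0.0, 0.0]
force: [-0.3, -0.1, -0.8]
grip_width: 0.0359
grip_force: 20.0
```

```bash
python3 - <<'E'
from h import *
plan((.5094,.1737),.13,-7.75)
E
```

```text
t 33.75 pos [ 0.4547 -0.3916  0.0008] w 0.0359 q [-0.39  0.47 -0.41  0.   -0.69  0.3 ] 
 dp [-18.93  -0.19  -4.31] rot [-0.   -0.    0.28] | up1m/30mm [ 0. -0. -1.]  lateral only dp [-18.93  -0.19  -0.  ]
```

Call:
apply_moves(
  moves=[
    {"dp":[0,0,-1.5],"rotation":[0,0,0]},
    {"dp":[0,0,-3],"rotation":[0,0,0]},
    {"dp":[-1.5,-0.02,-4.3],"rotation":[0,0,0]},
    {"dp":[-3.3,-0.03,-4.3],"rotation":[0,0,0]},
    {"dp":[-5.1,-0.05,-4.3],"rotation":[0,0,0]},
    {"dp":[-6.9,-0.07,-4.3],"rotation":[0,0,0.1]},
    {"dp":[-8.7,-0.09,-4.3],"rotation":[0,0,0.2]},
    {"dp":[-10.5,-0.11,-4.3],"rotation":[0,0,0.28]},
  ],
)

```text
clock: 34.75
eef_pos: [0.4849, -0.0763, 0.1299]
orientation: [-0.657, 0.754, -0.0, 0.0]
force: [0.7, 0.0, -0.2]
grip_width: 0.0361
grip_force: 20.0
```

```bash
python3 - <<'E'
from h import *
plan((.5094,.1737),.12,-7.75)
E
```

```text
t 34.75 pos [ 0.4849 -0.0763  0.1299] w 0.0361 q [ 0.25  0.15 -0.52 -0.   -0.91 -0.38] 
 dp [-8.37  0.32  0.33] rot [-0.  0. -0.] | up1m/30mm [-0. -0. -1.]  lateral only dp [-8.37  0.32  0.  ]
```

Call:
apply_moves(
  moves=[
    {"dp":[-1.8,0.07,0],"rotation":[0,0,0]},
    {"dp":[-3.6,0.14,0],"rotation":[0,0,0]},
    {"dp":[-5.4,0.21,0],"rotation":[0,0,0]},
    {"dp":[-7,0.27,0.1],"rotation":[0,0,0]},
    {"dp":[-8.37,0.32,0.3],"rotation":[0,0,0]},
    {"dp":[-8.37,0.32,1],"rotation":[0,0,0]},
    {"dp":[-8.37,0.32,1.7],"rotation":[0,0,0]},
    {"dp":[-8.37,0.32,1.7],"rotation":[0,0,0]},
  ],
)

```text
clock: 35.75
eef_pos: [0.5083, 0.1713, 0.0772]
orientation: [-0.658, 0.753, 0.0, -0.002]
force: [-0.6, -0.3, 0.1]
grip_width: 0.0359
grip_force: 20.0
```

Call:
apply_moves(
  moves=[
    {"dp":[0,0,0],"rotation":[0,0,0]},
    {"dp":[0,0,0],"rotation":[0,0,0]},
    {"dp":[0,0,0],"rotation":[0,0,0]},
    {"dp":[0,0,0],"rotation":[0,0,0]},
    {"dp":[0,0,0],"rotation":[0,0,0]},
    {"dp":[0,0,0],"rotation":[0,0,0]},
    {"dp":[0,0,0],"rotation":[0,0,0]},
    {"dp":[0,0,0],"rotation":[0,0,0]},
  ],
)

```text
clock: 36.75
eef_pos: [0.5096, 0.1721, 0.0787]
orientation: [-0.658, 0.753, 0.0, -0.0]
force: [-0.3, -0.3, -0.8]
grip_width: 0.0359
grip_force: 20.0
```

```bash
python3 - <<'E'
from h import *
plan((.5094,.1737),.0495,-7.75)
p,W=cloud('side'); s=read_state()['eef_pos']
pr('nut',blob(W,(.508,.178),.03,s[2]+.010,s[2]+.0225)); pr('washer',blob(W,(.508,.178),.03,.044,.055))
cv2.imwrite('pics/n1.png',cv2.resize(p[190:270,260:360],None,fx=6,fy=6)[:,:,::-1])
E
```

```text
t 36.75 pos [0.5096 0.1721 0.0787] w 0.0359 q [ 0.69  0.28 -0.48 -0.   -0.81 -0.83] 
 dp [-0.05  0.01  0.97] rot [ 0. -0. -0.] | up1m/30mm [ 0.  0. -1.]  lateral only dp [-0.05  0.01 -0.  ]
nut 131 mean [510.2 177.4  95.3] rect [505.7 176. ] [35.9 55.9] 63.7 circ [509.  182.2] 28.8 z95 98.9
washer 93 mean [507.1 178.5  47.4] rect [506.7 178.4] [41.3 41.7] 9.3 circ [509.3 176.5] 23.2 z95 49.8
```

View pics/n1.png

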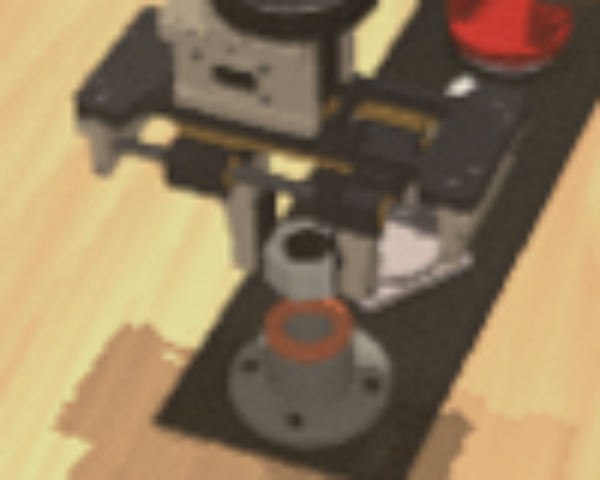

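```bash
python3 - <<'E'
from h import *
c=viewer.camera_info('side'); K,R,t=map(np.array,(c['mtx'],c['R'],c['t']))
for u,v,z in((260+305/6,190+243/6,.0959),(260+308/6,190+327/6,.048)):
    d=R.T@np.linalg.inv(K)@[u,v,1]; o=-R.T@t; print((o+d*(z-o[2])/d[2]).round(4))
E
```

```text
[0.5069 0.1705 0.0959]
[0.505  0.1777 0.048 ]
```

```bash
python3 - <<'E'
from h import *
p,W=cloud('side'); s=read_state()['eef_pos']
P=W[218:240,296:326]; g=p[218:240,296:326].max(-1)
print(g); print((P[...,2]*1000).round(0).astype(int))
E
```

```text
[[ 55  79  90  83  83  83  80  91 119 199 220 223 230 232 233 176  87  52
   64  64  89 116  89  59  60  61  61  55  57  56]
 [ 56  96  94  80  78  81  81  83  78  93  94 150 205 223 193 114  55  56
   59  58  52  52  53  58  55  56  63  66  63  57]
 [ 57  86  94 102 102  88  87  81  78  79  79  74  72  91  81  66  60  59
   57  55  58  57  59  56  55  58  55  57  59  53]
 [ 56  63  93 130 146 128 111  80  68  69  92  89  76  78  84  83  70  61
   57  57  60  60  68  64  59  62  59  58  56  53]
 [ 84  58 105 139 143 136 112  71  53  44 153 170 112  68  76  75  65  58
   58  59  56  64  69  70  70  67  68  65  77  68]
 [160 106 130 144 140 134  93  59  51  45 210 241 167  69  63  65  58  59
   57  59  54  61  67  65  64  67  64  79 105  91]
 [217 162 138 141 142 127  84  52  52  44 211 208 116  55  59  62  59  54
   58  57  56  57  58  59  63  61  58 106 110  86]
 [231 188 138 140 142 141  96  53  54  46 195 157  60  55  63  61  58  53
   56  55  58  58  56  56  56  56  57 111 104  94]
 [230 203 152 139 142 141  98  49  54  45 114 103  78  89  96  93  76  58
   55  54  57  58  56  57 
[... 15333 characters left out ...]
         -1                    1                    1
                     6                    4                    6
                     2                    4                    6
                     4                    1                   80
                    80                   82                   80
                    81                   81                   79
                    78                   77                   80
                    82                   83                   85
                    85                   14                   12
                    13                   13                   11]]<stdin>:4: RuntimeWarning: invalid value encountered in cast
```

```bash
python3 - <<'E'
from h import *
p,W=cloud('side')
c=viewer.camera_info('side'); K,R,t=map(np.array,(c['mtx'],c['R'],c['t']))
def ray(u,v,z):
    d=R.T@np.linalg.inv(K)@[u,v,1]; o=-R.T@t; return (o+d*(z-o[2])/d[2]).round(4)
print('nut far/near edge, bore far/near', ray(309,226.8,.096),ray(312.5,235.4,.096),ray(311.5,228.3,.096),ray(311.5,233.0,.096))
q=p.astype(int); m=(q[...,0]-q[...,2]>30)&(np.hypot(W[...,0]-.507,W[...,1]-.178)<.04)&(W[...,2]>.041)&(W[...,2]<.056)
v,u=np.nonzero(m); print('washer px',u.min(),u.max(),v.min(),v.max(), ray((u.min()+u.max())/2,v.min()-.5,.048), ray((u.min()+u.max())/2,v.max()+.5-2,.048)); pr('w',W[m])
E
```

```text
nut far/near edge, bore far/near [0.5161 0.1566 0.096 ] [0.4971 0.1892 0.096 ] [0.5075 0.1612 0.096 ] [0.5024 0.1803 0.096 ]
washer px 304 318 240 250 [0.5113 0.1577 0.048 ] [0.5017 0.1937 0.048 ]
w 103 mean [506.8 178.1  46.7] rect [506.2 176.8] [40.7 42.8] 15.5 circ [508.4 176.5] 22.4 z95 49.4
```

Call:
apply_moves(
  moves=[
    {"dp":[-0.12,0,0.3],"rotation":[0,0,0]},
    {"dp":[-0.12,0,0.6],"rotation":[0,0,0]},
    {"dp":[-0.12,0,0.8],"rotation":[0,0,0]},
    {"dp":[-0.12,0,0.9],"rotation":[0,0,0]},
    {"dp":[-0.12,0,0.97],"rotation":[0,0,0]},
    {"dp":[-0.12,0,0.97],"rotation":[0,0,0]},
    {"dp":[-0.12,0,0.97],"rotation":[0,0,0]},
    {"dp":[-0.12,0,0.97],"rotation":[0,0,0]},
  ],
)

```text
clock: 37.9
eef_pos: [0.5102, 0.1757, 0.0499]
orientation: [-0.658, 0.753, -0.0, 0.0]
force: [0.1, 0.2, -0.4]
grip_width: 0.0363
grip_force: 20.0
```

Call:
apply_moves(
  moves=[
    {"dp":[0,0,0],"rotation":[0,0,0]},
    {"dp":[0,0,0],"rotation":[0,0,0]},
    {"dp":[0,0,0],"rotation":[0,0,0]},
    {"dp":[0,0,0],"rotation":[0,0,0]},
    {"dp":[0,0,-0.5],"rotation":[0,0,0]},
    {"dp":[0,0,-1],"rotation":[0,0,0]},
    {"dp":[0,0,-2],"rotation":[0,0,0]},
    {"dp":[0,0,-3],"rotation":[0,0,0]},
  ],
  claw=-1,
)

```text
clock: 38.9
eef_pos: [0.5102, 0.1757, 0.1418]
orientation: [-0.658, 0.753, -0.0, 0.001]
force: [0.7, 0.6, 0.9]
grip_width: 0.0876
grip_force: 0.0
```

Call:
apply_moves(
  moves=[
    {"dp":[-1,0,0],"rotation":[0,0,0]},
    {"dp":[-2.5,0,0],"rotation":[0,0,0]},
    {"dp":[-4,0,0],"rotation":[0,0,0]},
    {"dp":[-5.5,0,0],"rotation":[0,0,0]},
    {"dp":[-7,0,0],"rotation":[0,0,0]},
    {"dp":[-7,0,0],"rotation":[0,0,0]},
    {"dp":[-7,0,0],"rotation":[0,0,0]},
    {"dp":[-7,0,0],"rotation":[0,0,0]},
  ],
)

```text
clock: 39.9
eef_pos: [0.5384, 0.3829, 0.1404]
orientation: [-0.657, 0.754, 0.0, 0.0]
force: [-1.0, 0.3, -0.4]
grip_width: 0.0876
grip_force: 0.0
```

```bash
python3 - <<'E'
from h import *
p,W=cloud('top'); s=read_state(); print(s['clock'],s['eef_pos'],s['force'])
q=p.astype(int)
pr('nut',blob(W,(.511,.172),.04,.058,.08))
for k,a in {'bearing':((.457,-.225),.05,.015,.05),'red':((.471,-.126),.055,.045,.1),'cross':((.484,-.027),.045,.014,.05),'steel':((.497,.072),.055,.045,.1),'carton':((.605,-.364),.06,.035,.06),'tape':((.604,.372),.06,.035,.06)}.items(): pr(k,blob(W,*a))
sel=(q[...,0]-q[...,2]>30)&(np.hypot(W[...,0]-.511,W[...,1]-.172)<.04)&(W[...,2]>.036)&(W[...,2]<.056)
pr('washer',W[sel])
cv2.imwrite('pics/f.png',cv2.resize(p[130:280,130:430],None,fx=2.6,fy=2.6)[:,:,::-1])
E
```

```text
39.95 [0.53848985 0.38292576 0.14033287] [1.37115363 0.35591295 1.19268476]
nut 185 mean [511.7 172.4  65.3] rect [511.7 172.8] [39.2 36.2] 78.2 circ [512.  172.7] 20.0 z95 68.8
bearing 430 mean [ 456.1 -223.5   20.1] rect [ 456.5 -223.4] [60.5 57.7] 89.7 circ [ 456.3 -223.8] 31.0 z95 23.5
red 126 mean [ 470.  -125.9   57. ] rect [ 470.4 -126.2] [33.9 63.7] 72.9 circ [ 469.7 -127.5] 34.8 z95 62.8
cross 334 mean [483.3 -26.5  24.7] rect [484.1 -26. ] [58.6 57.6] 37.1 circ [484.  -26.5] 32.6 z95 29.4
steel 128 mean [497.5  71.9  56.7] rect [497.2  71.8] [64.  34.2] 45.7 circ [496.6  72.5] 35.1 z95 62.8
carton 548 mean [ 604.7 -363.    44.8] rect [ 605.2 -364. ] [60.8 60.7] 72.9 circ [ 604.7 -363.6] 42.0 z95 48.4
tape 330 mean [603.5 370.   43.4] rect [603.7 370.8] [72.5 74.2] 77.1 circ [604.5 371.8] 38.4 z95 47.5
washer 41 mean [503.6 161.3  47.1] rect [504.6 162.5] [19.6 41.7] 54.5 circ [510.3 170.5] 20.8 z95 49.9
```

View pics/f.png

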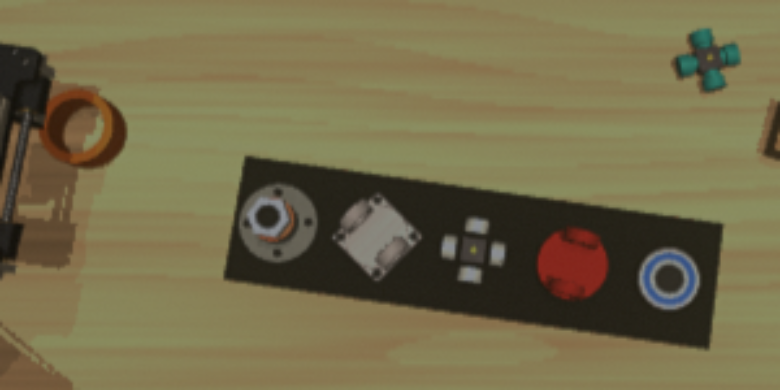

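The picture shows the row as asked: flange stack (278,220), steel yoke (377,237), cross (473,250), red yoke (573,263) and bearing (669,279), with the nut centred on the washer. The measurements agree to about 1–2 mm.

```bash
python3 -c "from rig import job_done; print(job_done())"
```

```text
the job is handed in; nothing more can be done
None
```

The joint kit is laid out in order on the mat, with the washer and nut on the flange hub; by my last camera check every placement was within about 2 mm and the yokes, carton and tape had not moved, and I handed the job in at about 40 s (no verdict was returned).

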